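# Dry-run the hand valve of the bottle filler: unlock, purge, fill

### The job

Dry-run the hand valve for the bottle filler with light pushes of the fingertips, gripping nothing: push the upturned lip of the lock plate fully home so that the lever is free, then push the lever over to its first click, the purge position, and let it rest there for at least two seconds. Then push it on out of that click right up to its end stop, the fill position, and leave it there, with the beaker, the jar and the coil beside the valve left where they stand.

Things in the scene. Friction and masses are not known exactly. Their poses are not given: they have to be found in the camera images.
- valve_station: Heavy, immovable bench station of a hand lever valve: base plate 118 x 186 mm, aluminium block, dark cover (x -42..50, y -60..60, top 64 mm up; rails on it to 72 mm). Origin: on the bench under the base plate's middle; z up, x from the front (steel lip, round cam) to the back, y from the lever's off end to its fill end. Brass hose tails at 36 mm height reach y = -84, 84 and x = 74 mm.
- lever_pivot (a point): Axis on which the lever swings, 34 mm above the bench in the middle of the station; the axis runs along the station's x.
- lever_grip (a point): Point on the lever's centre line in its black tapered grip, 90 mm from the pivot. Rod 10 mm thick, grip 50 to 108 mm from the pivot, 25 mm thick at 86 to 100 mm, thinner below. Swings in the station's plane x = 0: at off it leans 24 degrees to -y (point 37 mm to -y, 116 mm up), at the first click it is upright (124 mm up), at the end stop it leans 24 degrees to +y. Top at most 142 mm up.
- lever (a joint): Lever angle in rad: 0 at off (start), 0.42 at the first click (purge), 0.84 at the end stop (fill); grows towards station +y. A spring roller clicks over two cam teeth: leaving a position takes about 8 N at the grip; past half-way (0.21, 0.63) the lever snaps by itself into the next position and stays there when let go.
- lock_lip (a point): Middle of the front face of the lock plate's upturned steel lip, 80 mm above the bench; starts 63 to 66 mm in front of the station's middle, 6 mm to its +y side. The lip is 46 mm wide along y, 4 mm thick, from 65 to 91 mm above the bench; the space in front of it is free. Pushed along station +x it slides the lock plate.
- lock_plate (a joint): Travel of the lock plate in m: starts at 0 to 0.003 (locked: the plate bars the lever); 0.020 is fully home at its stop (its long slot then lies over the lever's path). Slides with about 2 N of friction and stays where it is left.
- plastic_cup: Loose white plastic beaker, 61 mm across, 48 mm high, near the back of the station. Origin: centre of its underside. To be left alone.
- seal_jar: Loose clear jar of sealing rings with a black lid, 58 mm across, 56 mm high, at the +y side of the station. Origin: centre of its underside. To be left alone.
- spare_coil: Loose black valve coil, 30 x 36 x 46 mm, at the -y side of the station. Origin: centre of its underside. To be left alone.

How it is judged:
By the outcome, as a careful person would: the job done as asked, in the order asked, and still so for the second after the job is handed in, with the robot touching nothing.
It also fails if it takes over 54 s, if anything falls off the work surface, if the arm or the gripper's body presses on something with over 40 N, if the wrist force passes 120 N, or if a joint passes its speed limit or range.

### The arm

A 6-joint arm with a two-finger parallel gripper is mounted at the origin on a cart in front of the work surface, level with it; the furniture and walls round the work are solid. World frame = base frame: x ahead of the robot, y to its left, z up, the work surface at z = 0. Lengths are in mm, angles in rad, forces in N, time in s.
With the tool pointing down it reaches from about 325 to 900 mm from the base axis. Payload 3.5 kg.
Tool frame: the origin (TCP) lies midway between the tips of the shut fingers; the grasp point (between the pads) lies 19 mm behind it; x points along the fingers, z is the direction in which the jaws open and shut, and the axes are right-handed (so a half turn about x gives the same grasp; the last joint's range is limited). The gripper opens to 85 mm and grips with 20 to 120 N. Pads are 22 mm wide; open, the fingers measure 114 mm over their backs; the gripper's body (76 mm by 85 mm) begins 54 mm behind the grasp point. The pads swing forward as they close: fully open they stand 13 mm farther back than shut.
Start: joints at [-1.292, 0.276, -0.026, 1.268, 0, 1.467], TCP at [232.858, -579.999, 231.313] pointing down, gripper open.
Joint ranges: [-3.12, 3.12], [-0.85, 1.88], [-1.08, 1.24], [-1.95, 2.15], [-1.57, 1.53], [-3.14, 3.14]. Speed limits (rad/s): [2.57, 2.57, 3.14, 3.14, 3.14, 3.14].

### API

Orientations are given as a rotation vector (axis times angle).
In Python, from station import ctrl, gripper_to, eyes, hand_in, telemetry gives the robot as it stands. Calls block until the motion is done:
- ctrl.move_ptp(position, orientation): joint-space move of the TCP to a pose.
- ctrl.line_to(position, frame=None, rate=150, force_limit=None): straight line of the TCP; frame=None keeps the orientation; rate is the mean speed in mm/s. With force_limit (N) it stops when the force on the tool has changed by that much, and returns True; else False.
- ctrl.set_joints(angles): joint-space move.
- gripper_to(opening, newtons=None): opening from 0.0 (shut) to 1.0 (fully open); newtons is the grip in N (None keeps the last); returns when the fingers have stopped.
- ctrl.sleep(seconds).
- ctrl.inverse_kinematics(position, orientation): joint angles nearest the present ones, or None.
- eyes.read_camera(name): name is "scene" or "top" or "wrist"; returns the picture (400x640x3 uint8, red, green, blue); there is no depth.
- eyes.get_calibration(name): a dict with "K" (3x3 intrinsics, pixels), "extrinsics" (4x4, takes a point from camera to world coordinates). Camera axes: x right, y down, z forward; pixel columns grow to the right and rows downward; lengths in mm; the calibration is good to about 2 mm. A picture is of the moment at which its call begins: read the wrist's pose just before it. get_calibration takes no time and is no camera call; for the wrist camera it gives the pose at the moment of the call.
A pose or a line that the arm cannot do raises ctrl.PlanningError and nothing moves.
- hand_in(): hands the job in, once; it reports no verdict.
Readings, each from a call of its own:
- telemetry.read_time_s(): time.
- telemetry.read_joint_pos(): joint angles.
- telemetry.read_joint_velocities(): joint speeds.
- telemetry.read_tau(): joint torques, N m.
- telemetry.read_eef_pos(): TCP position.
- telemetry.read_tcp_rot(): TCP orientation.
- telemetry.read_wrist_force(): force on the tool from outside, world axes, zero at the start.
- telemetry.read_wrist_torque(): the same for the moment, N m.
- telemetry.read_opening(): opening from 0.0 (shut) to 1.0 (fully open).
Only numpy, scipy, OpenCV 4.12 (cv2) and the standard library are available. Lean on these libraries where they do the work, as an engineer would, in place of code of your own. Each camera call takes 0.05 s, during which the arm holds its last target.

## Working session

There is one attempt and no reset: what is moved stays moved. The work goes in short steps, each a Python script; the robot and the scene stay as the last script left them, time stands still between calls to the robot, and variables do not carry over. Pictures are saved under pics/ and viewed, and the job is handed in when it is done.

```bash
mkdir -p pics; ls
python3 - <<'E'
from station import ctrl, gripper_to, eyes, hand_in, telemetry
import cv2
for n in ["scene","top","wrist"]:
    c=eyes.get_calibration(n); print(n,c["K"].round(1).tolist(),c["extrinsics"].round(3).tolist())
    cv2.imwrite(f"pics/{n}0.png",eyes.read_camera(n)[:,:,::-1])
print(telemetry.read_time_s(),telemetry.read_tcp_rot(),telemetry.read_opening())
E
```

```text
pics
scene [[414.4, 0.0, 317.9], [0.0, 414.4, 198.0], [0.0, 0.0, 1.0]] [[-0.817, -0.453, 0.356, 303.448], [-0.576, 0.646, -0.501, 395.266], [-0.003, -0.614, -0.789, 776.085], [0.0, 0.0, 0.0, 1.0]]
top [[450.8, 0.0, 317.1], [0.0, 450.8, 200.9], [0.0, 0.0, 1.0]] [[0.005, -0.984, 0.176, 465.538], [-1.0, -0.003, 0.013, -41.736], [-0.013, -0.176, -0.984, 930.234], [0.0, 0.0, 0.0, 1.0]]
wrist [[340.5, 0.0, 313.9], [0.0, 340.5, 202.1], [0.0, 0.0, 1.0]] [[0.372, -0.888, -0.27, 300.269], [-0.928, -0.357, -0.105, -551.361], [-0.003, 0.289, -0.957, 372.32], [0.0, 0.0, 0.0, 1.0]]
0.15 [ 0.92464701  1.36742588 -0.92276548] 0.9975658700932827
```

View pics/scene0.png

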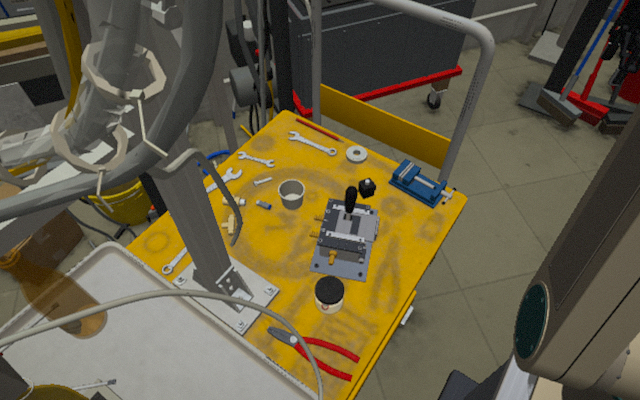

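View pics/top0.png

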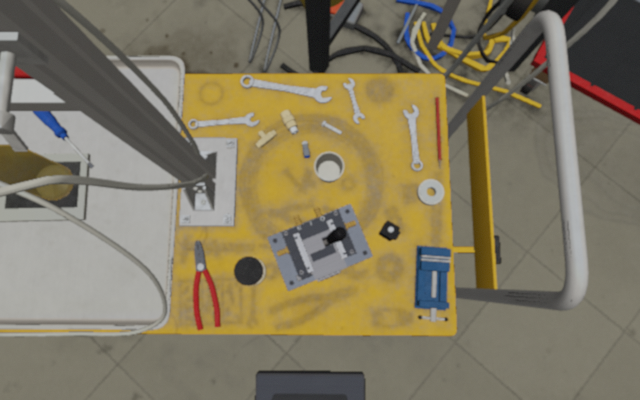

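View pics/wrist0.png

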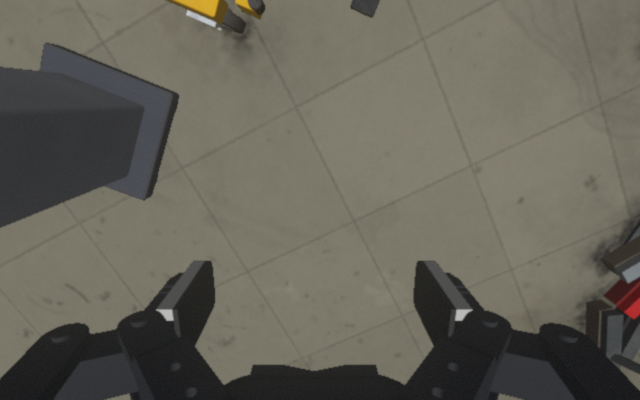

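Run:
```python
import cv2
a=cv2.imread("pics/top0.png")[190:310,220:410]; cv2.imwrite("pics/top0z.png",cv2.resize(a,None,fx=4,fy=4,interpolation=cv2.INTER_CUBIC))
a=cv2.imread("pics/scene0.png")[165:315,290:400]; cv2.imwrite("pics/scene0z.png",cv2.resize(a,None,fx=4,fy=4,interpolation=cv2.INTER_CUBIC))
```

```text
(no output)
```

View pics/top0z.png

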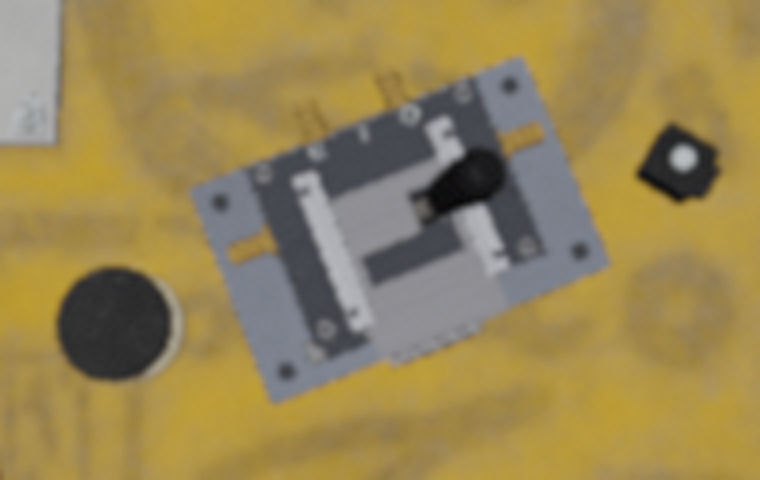

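View pics/scene0z.png

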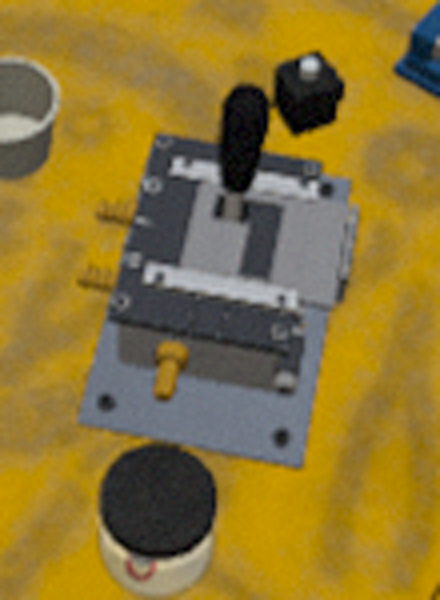

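```bash
cat > h.py <<'E'
import numpy as np, cv2
from station import ctrl, gripper_to, eyes, hand_in, telemetry
def cal(n): c=eyes.get_calibration(n); return np.array(c["K"],float),np.array(c["extrinsics"],float)
def ray(n,uv):
    K,T=cal(n); d=T[:3,:3]@np.linalg.solve(K,[uv[0],uv[1],1.]); return T[:3,3],d
def onz(n,uv,z):
    o,d=ray(n,uv); return o+d*(z-o[2])/d[2]
def proj(n,P):
    K,T=cal(n); p=T[:3,:3].T@(np.asarray(P,float)-T[:3,3]); q=K@p; return q[:2]/q[2]
def tri(l):
    A=np.zeros((3,3));b=np.zeros(3)
    for n,uv in l:
        o,d=ray(n,uv); d=d/np.linalg.norm(d); M=np.eye(3)-np.outer(d,d); A+=M;b+=M@o
    X=np.linalg.solve(A,b)
    return X,[np.round(proj(n,X)-uv,1) for n,uv in l]
E
python3 - <<'E'
from h import *
np.set_printoptions(suppress=True,precision=1)
im=cv2.imread("pics/top0.png"); hsv=cv2.cvtColor(im,cv2.COLOR_BGR2HSV)
m=((hsv[...,0]>95)&(hsv[...,0]<125)&(hsv[...,1]>25)&(hsv[...,2]>90)).astype(np.uint8)*255
m[:200]=0;m[295:]=0;m[:,:262]=0;m[:,378:]=0
cs,_=cv2.findContours(m,cv2.RETR_EXTERNAL,cv2.CHAIN_APPROX_NONE)
pts=np.vstack([c for c in cs if cv2.contourArea(c)>15])
r=cv2.minAreaRect(pts);bx=cv2.boxPoints(r);print(r)
for z in (0,8,12):
  P=np.array([onz("top",p+0,z) for p in bx]); print(z,P[:,:2].tolist(),P.mean(0),[np.linalg.norm(P[i]-P[(i+1)%4]) for i in range(2)])
  e=P[1]-P[0];f=P[2]-P[1];print(np.degrees([np.arctan2(e[1],e[0]),np.arctan2(f[1],f[0])]))
o=cv2.resize(im,None,fx=4,fy=4); cv2.polylines(o,[np.int32(bx*4+2)],True,(0,0,255)); cv2.imwrite("pics/box.png",o[760:1240,880:1640])
print("handle corner",tri([("top",np.array([578,290.])),("scene",np.array([488,42.]))]))
print("handle far",tri([("top",np.array([545,20.])),("scene",np.array([390,0.]))]))
for P in ([232.9,-580,231],[450,-430,231],[600,-200,231]): print(P,proj("top",P),proj("scene",P))
# station other: lever top
print("lever",tri([("top",np.array([220+487/4,190+165/4])),("scene",np.array([290+248/4,165+92/4]))]))
E
```

```text
((319.37933349609375, 246.94827270507812), (55.15151596069336, 88.76236724853516), 68.19859313964844)
0 [[553.640425659553, 72.18728150832803], [623.3361109033153, -98.69495028411919], [517.088887811803, -139.78908866711336], [449.89931386089853, 28.06898244873058]] [536.  -34.6   0. ] [np.float64(184.54870816119316), np.float64(113.9175167570741)]
[ -67.8 -158.9]
8 [[552.8827453487118, 71.20753841892937], [621.9790483770781, -98.20510784171152], [516.645550371036, -138.94583703419931], [450.03380610277753, 27.468656302251063]] [535.4 -34.6   8. ] [np.float64(182.96159106550442), np.float64(112.93782722066375)]
[ -67.8 -158.9]
12 [[552.5039051932911, 70.71766687423005], [621.3005171139596, -97.9601866205077], [516.4238816506524, -138.52421121774228], [450.10105222371703, 27.16849322901129]] [535.1 -34.6  12. ] [np.float64(182.16803251766015), np.float64(112.44798245245872)]
[ -67.8 -158.9]
handle corner (array([ 454.2, -368. ,  339.9]), [array([0.9, 1.8]), array([-1.3, -0. ])])
handle far (array([ 703.5, -309.6,  417.5]), [array([ 0.9, 61.9]), array([-29.5, -23.8])])
[232.9, -580, 231] [701.5 449.8] [606.   75.8]
[450, -430, 231] [580.2 293.2] [483.2  75.4]
[600, -200, 231] [423.7 195.2] [368.6 106.4]
lever (array([553.4, -75.2, 129.6]), [array([0. , 0.1]), array([-0.1, -0. ])])
```

View pics/box.png

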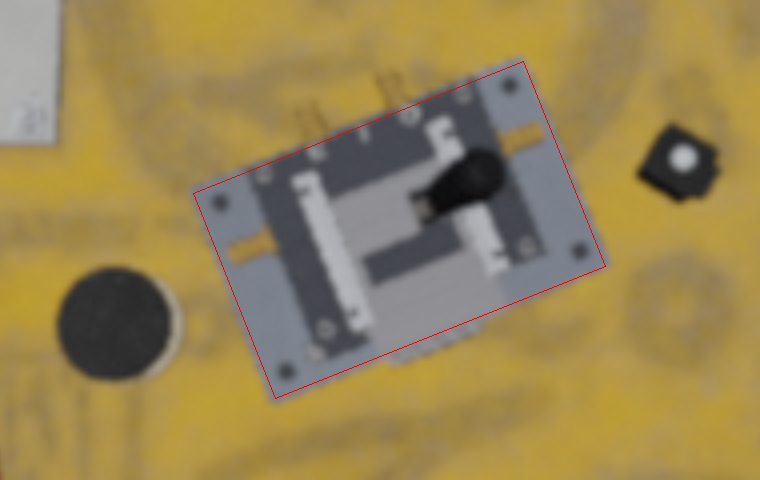

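```bash
cat >> h.py <<'E'
from scipy.spatial.transform import Rotation as R
O=np.array([535.3,-34.6,0.]); YAW=np.radians(21.6)
sx=np.array([np.cos(YAW),np.sin(YAW),0]); sy=np.array([-np.sin(YAW),np.cos(YAW),0]); sz=np.array([0,0,1.])
def W(x,y,z): return O+x*sx+y*sy+z*sz
def S(P): d=np.asarray(P)-O; return np.array([d@sx,d@sy,d[2]])
def ori(tilt=0,s=1):
    t=np.radians(tilt); X=-np.cos(t)*sz+np.sin(t)*sx; Z=s*sy; Y=np.cross(Z,X)
    return R.from_matrix(np.c_[X,Y,Z]).as_rotvec()
E
python3 - <<'E'
from h import *
np.set_printoptions(suppress=True,precision=2)
print(R.from_rotvec(telemetry.read_tcp_rot()).as_matrix())
for s in (1,-1):
  for p,t in (((-105,6,190),12),((-105,6,76),12),((-50,6,76),12),((0,-95,190),0),((0,-95,112),0),((0,40,112),0)):
    print(s,p,W(*p),ctrl.inverse_kinematics(W(*p),ori(t,s)))
print(ctrl.inverse_kinematics([250,-330,260],telemetry.read_tcp_rot()))
E
```

```text
[[-0.    0.93  0.37]
 [ 0.    0.37 -0.93]
 [-1.    0.   -0.  ]]
1 (-105, 6, 190) [435.46 -67.67 190.  ] [-0.4  -0.15 -0.59  0.98  0.15 -0.77]
1 (-105, 6, 76) [435.46 -67.67  76.  ] [-0.4  -0.01 -0.74  0.69  0.15 -0.77]
1 (-50, 6, 76) [486.6  -47.43  76.  ] [-0.31  0.07 -0.66  0.68  0.13 -0.68]
1 (0, -95, 190) [ 570.27 -122.93  190.  ] [-0.32  0.23 -0.18  1.16 -0.   -0.7 ]
1 (0, -95, 112) [ 570.27 -122.93  112.  ] [-0.32  0.29 -0.27  1.01 -0.   -0.7 ]
1 (0, 40, 112) [520.58   2.59 112.  ] [-0.12  0.19 -0.41  0.98 -0.   -0.5 ]
-1 (-105, 6, 190) [435.46 -67.67 190.  ] [-0.4  -0.15 -0.59  0.98  0.15  2.38]
-1 (-105, 6, 76) [435.46 -67.67  76.  ] [-0.4  -0.01 -0.74  0.69  0.15  2.38]
-1 (-50, 6, 76) [486.6  -47.43  76.  ] [-0.31  0.07 -0.66  0.68  0.13  2.47]
-1 (0, -95, 190) [ 570.27 -122.93  190.  ] [-0.32  0.23 -0.18  1.16  0.    2.44]
-1 (0, -95, 112) [ 570.27 -122.93  112.  ] [-0.32  0.29 -0.27  1.01  0.    2.44]
-1 (0, 40, 112) [520.58   2.59 112.  ] [-0.12  0.19 -0.41  0.98  0.    2.65]
[-1.08 -0.12 -0.4   1.29  0.    1.68]
```

Run:
```python
from h import *
np.set_printoptions(suppress=True,precision=2)
gripper_to(0.0)
ctrl.line_to([250,-330,260],rate=250)
ctrl.move_ptp(W(-105,6,190),ori(12,-1))
ctrl.line_to(W(-105,6,76),rate=150)
print(telemetry.read_time_s(),S(telemetry.read_eef_pos()),telemetry.read_wrist_force(),telemetry.read_opening())
for n in ("wrist","scene","top"): cv2.imwrite(f"pics/{n}1.png",eyes.read_camera(n)[:,:,::-1])
```

```text
4.2167 [-104.48    5.07   76.79] [ 0.05  0.2  -0.23] -0.0008712918910583411
```

View pics/wrist1.png

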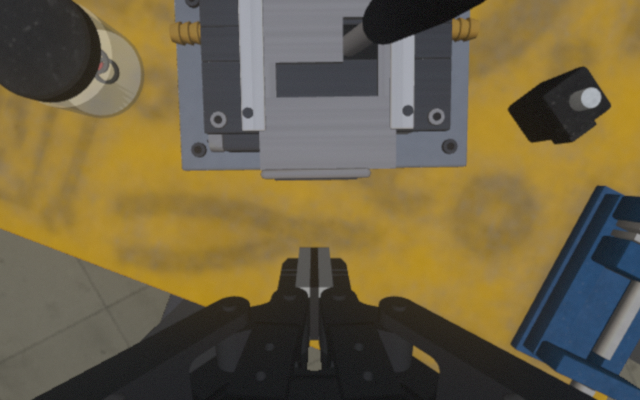

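View pics/scene1.png

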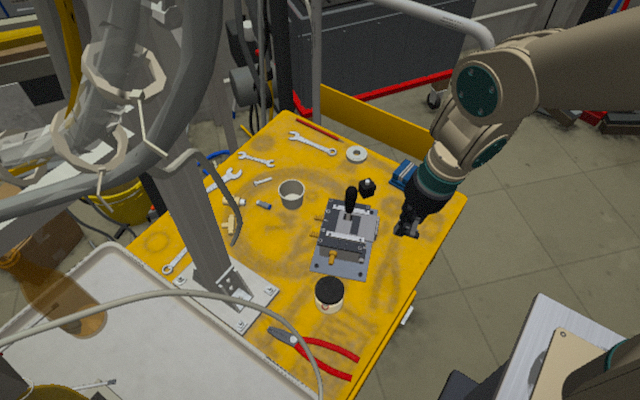

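The wrist picture shows the lip centred at column 316, with the fingers at column 314 and the station edges square to the image. That confirms the pose, so I'll push the lip.

Run:
```python
from h import *
np.set_printoptions(suppress=True,precision=2)
r=ctrl.line_to(W(-48,6.5,76),rate=25,force_limit=12)
print(r,telemetry.read_time_s(),S(telemetry.read_eef_pos()),S(O+telemetry.read_wrist_force()))
cv2.imwrite("pics/wrist2.png",eyes.read_camera("wrist")[:,:,::-1])
for a in(1,-1):
  t=R.from_matrix(np.c_[-sz,np.cross(a*sx,-sz),a*sx]).as_rotvec()
  print(a,ctrl.inverse_kinematics(W(0,-95,112),t))
```

```text
True 6.1833 [-56.01   6.95  75.05] [-0.06 -0.15 -0.24]
1 [-0.32  0.29 -0.27  1.01  0.    0.87]
-1 [-0.32  0.29 -0.27  1.01  0.   -2.27]
```

View pics/wrist2.png

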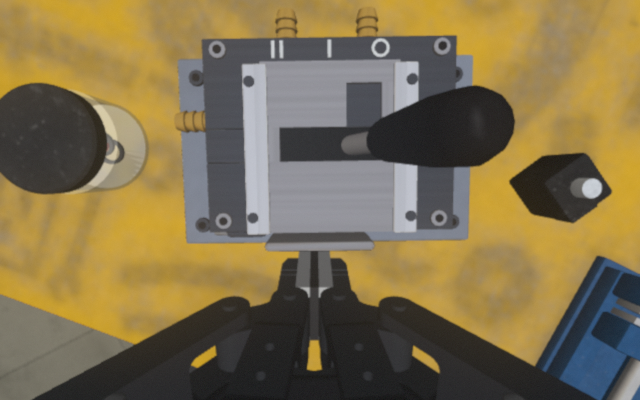

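The lip is in: the slot (rows 128–160) now lies in line with the lever rod (row 145). I'll press it once more to confirm it's against the stop.

Run:
```python
from h import *
np.set_printoptions(suppress=True,precision=2)
r=ctrl.line_to(W(-46,6.5,76),rate=12,force_limit=14)
print(r,telemetry.read_time_s(),S(telemetry.read_eef_pos()),S(O+telemetry.read_wrist_force()))
ctrl.line_to(W(-100,6.5,78),rate=150)
t=R.from_matrix(np.c_[-sz,np.cross(sx,-sz),sx]).as_rotvec()
ctrl.line_to(W(-110,-20,190),rate=200)
ctrl.move_ptp(W(-40,-110,200),t)
ctrl.line_to(W(0,-100,185),rate=200)
ctrl.line_to(W(0,-100,112),rate=150)
print(telemetry.read_time_s(),S(telemetry.read_eef_pos()),S(O+telemetry.read_wrist_force()))
cv2.imwrite("pics/wrist3.png",eyes.read_camera("wrist")[:,:,::-1])
```

```text
True 6.7417 [-56.06   7.84  73.88] [-0.77 -0.14  0.11]
10.275 [   0.01 -100.45  112.67] [ 0.47 -0.52  0.2 ]
```

View pics/wrist3.png

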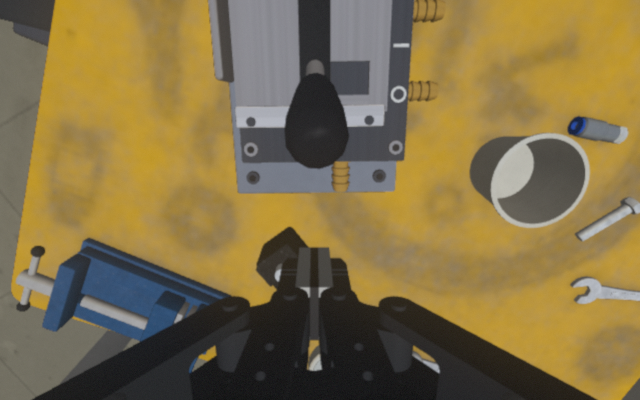

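The second press stopped at the same place, so the plate is home. The finger is lined up with the lever grip. Next I'll push to the first click in small steps, watching the force.

Run:
```python
from h import *
np.set_printoptions(suppress=True,precision=2)
ctrl.line_to(W(0,-68,112),rate=80,force_limit=6)
y=-68;pk=0
while y<-31:
    y+=2.5; ctrl.line_to(W(0,y,112),rate=30,force_limit=25)
    f=S(O+telemetry.read_wrist_force())[1]; print(y,round(f,1),round(S(telemetry.read_eef_pos())[1],1))
    pk=max(pk,-f)
    if pk>4 and -f<1.2: break
ctrl.line_to(W(0,-75,112),rate=150)
print(telemetry.read_time_s())
cv2.imwrite("pics/wrist4.png",eyes.read_camera("wrist")[:,:,::-1])
cv2.imwrite("pics/scene4.png",cv2.resize(eyes.read_camera("scene")[150:300,290:480,::-1],None,fx=4,fy=4))
```

```text
-65.5 -0.5 -65.6
-63.0 -1.2 -63.4
-60.5 -4.3 -61.5
-58.0 -4.5 -59.6
-55.5 -4.2 -57.7
-53.0 -5.4 -55.4
-50.5 -3.3 -52.8
-48.0 -3.4 -48.4
-45.5 -0.5 -43.8
13.475
```

View pics/wrist4.png

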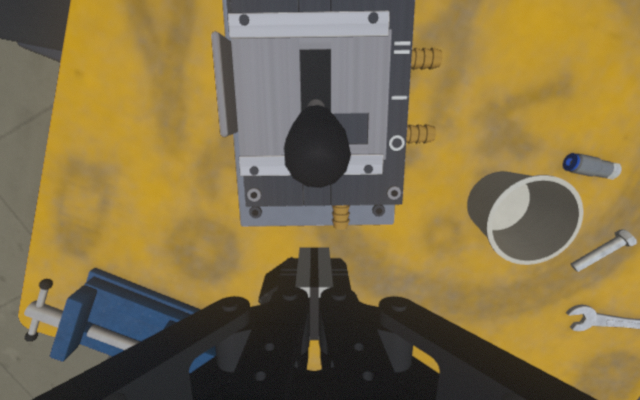

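View pics/scene4.png

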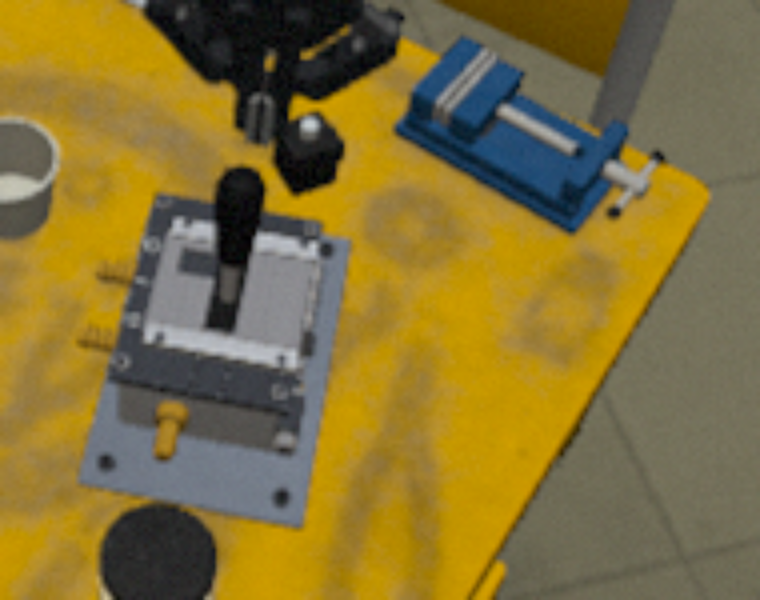

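Run:
```python
from h import *
for a in (-24,-12,-6,0,6,24):
    t=np.radians(a);print(a,proj("scene",W(0,105*np.sin(t),34+105*np.cos(t))).round(1),proj("scene",W(0,60*np.sin(t),34+60*np.cos(t))).round(1))
print("meas top approx",290+240/4,150+180/4)
cv2.imwrite("pics/top5.png",cv2.resize(eyes.read_camera("top")[190:310,220:410,::-1],None,fx=4,fy=4))
```

```text
-24 [352.7 188.7] [349.8 208. ]
-12 [351.  194.5] [348.8 211.4]
-6 [350.  198.2] [348.3 213.6]
0 [348.9 202.4] [347.7 215.9]
6 [347.8 207. ] [347.1 218.5]
24 [344.4 222.8] [345.2 227.1]
meas top approx 350.0 195.0
```

View pics/top5.png

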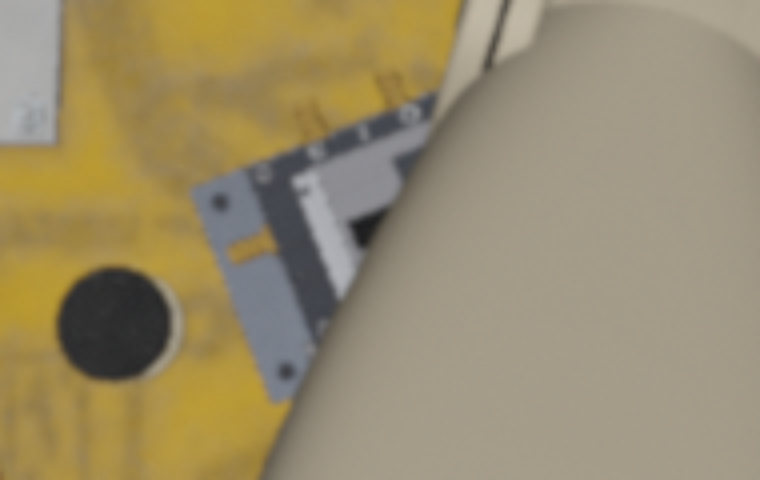

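Run:
```python
from h import *
a=cv2.imread("pics/scene0.png")[150:250,310:400]
b=eyes.read_camera("scene")[150:250,310:400,::-1]
cv2.imwrite("pics/cmp6.png",cv2.resize(np.hstack([a,b]),None,fx=4,fy=4))
cv2.imwrite("pics/wrist6.png",eyes.read_camera("wrist")[:,:,::-1])
for a in (-24,-12,0):
    t=np.radians(a);print(a,*[proj("wrist",W(0,r*np.sin(t),34+r*np.cos(t))).round(1) for r in (40,95,105)])
print(telemetry.read_time_s(),S(telemetry.read_eef_pos()))
```

```text
-24 [315.4 132.4] [315.7 199.5] [315.8 216.3]
-12 [315.5 117.2] [315.8 155.6] [315.9 165.9]
0 [315.5 100.4] [315.9 100.5] [316.1 100.5]
13.725 [ -0.28238404 -74.25757572 111.79992085]
```

View pics/cmp6.png

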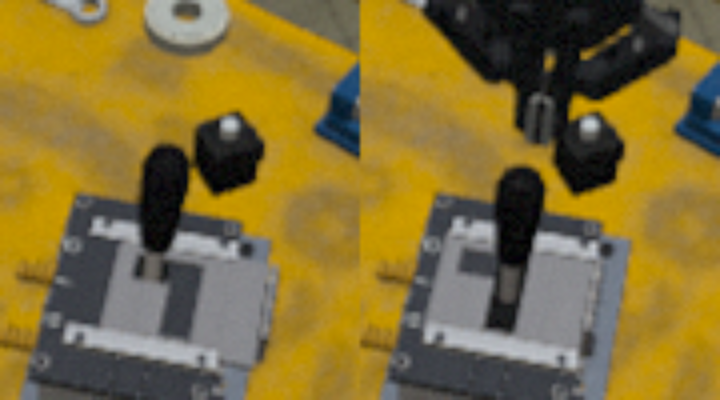

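View pics/wrist6.png

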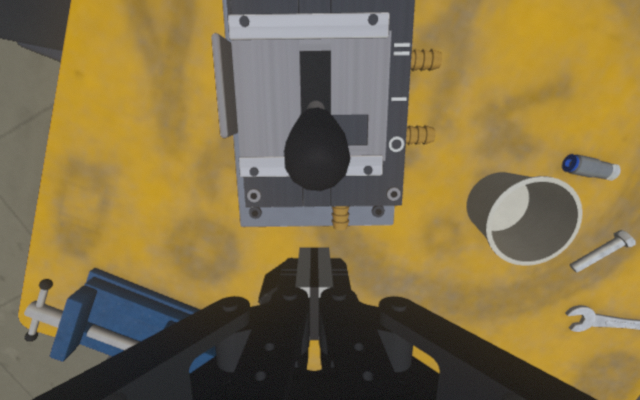

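The lever is balanced on the tooth crest at about -12° (grip at wrist rows 150–160; upright would be about 100). A little more push is needed.

Run:
```python
from h import *
for y in (-50,-46,-44,-42,-40,-38):
    ctrl.line_to(W(0,y,112),rate=40,force_limit=25)
    f=S(O+telemetry.read_wrist_force())[1]; print(y,round(f,1),round(S(telemetry.read_eef_pos())[1],1))
ctrl.line_to(W(0,-60,112),rate=150)
print(telemetry.read_time_s())
cv2.imwrite("pics/wrist7.png",eyes.read_camera("wrist")[:,:,::-1])
b=eyes.read_camera("scene")[150:250,310:400,::-1]
cv2.imwrite("pics/sc7.png",cv2.resize(b,None,fx=4,fy=4))
for a in (-24,-12,0):
    t=np.radians(a);print(a,*[proj("wrist",W(0,r*np.sin(t),34+r*np.cos(t))).round(1) for r in (40,95,105)])
```

```text
-50 0.3 -49.0
-46 -0.2 -45.4
-44 0.6 -43.8
-42 -0.1 -41.8
-40 -0.0 -39.8
-38 0.2 -37.9
16.05
-24 [315.2 159.3] [315.5 232.3] [315.6 250.4]
-12 [315.2 145.2] [315.6 192.7] [315.6 205.3]
0 [315.2 129.3] [315.6 141.7] [315.7 145.2]
```

View pics/wrist7.png

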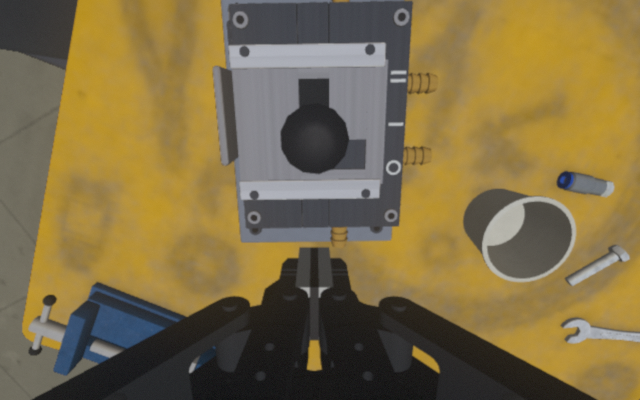

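View pics/sc7.png

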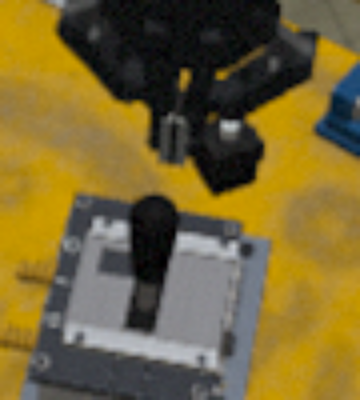

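The lever is upright in the purge click (grip centre at row 138, expected 142). I'll rest there for more than 2 s, then push on to fill.

Run:
```python
from h import *
ctrl.sleep(2.8)
cv2.imwrite("pics/wrist8.png",eyes.read_camera("wrist")[:,:,::-1])
ctrl.line_to(W(0,-28,112),rate=80,force_limit=6)
y=-28
while y<19:
    y+=2.5; ctrl.line_to(W(0,y,112),rate=30,force_limit=25)
    f=S(O+telemetry.read_wrist_force())[1]; print(y,round(f,1),round(S(telemetry.read_eef_pos())[1],1))
    if y>6 and f<-6: break
ctrl.line_to(W(0,-40,112),rate=120)
print(telemetry.read_time_s())
cv2.imwrite("pics/wrist9.png",eyes.read_camera("wrist")[:,:,::-1])
for a in (0,12,24):
    t=np.radians(a);print(a,*[proj("wrist",W(0,r*np.sin(t),34+r*np.cos(t))).round(1) for r in (40,95,105)])
```

```text
-25.5 0.0 -25.6
-23.0 -1.1 -23.3
-20.5 -3.2 -21.1
-18.0 -3.2 -18.6
-15.5 -4.7 -16.1
-13.0 -3.1 -12.8
-10.5 0.2 -9.4
-8.0 0.7 -6.6
-5.5 0.5 -4.9
-3.0 -0.4 -2.8
-0.5 0.3 -0.4
2.0 -0.8 2.2
4.5 -0.2 4.6
7.0 -1.0 7.2
9.5 -0.4 9.6
12.0 -2.0 11.5
14.5 -7.2 11.9
24.4083
0 [315.6 168.5] [316.1 196.3] [316.2 203.9]
12 [315.6 152.7] [316.1 143.4] [316.3 140.7]
24 [315.6 137.1] [316.1  90.1] [316.2  76.9]
```

View pics/wrist8.png

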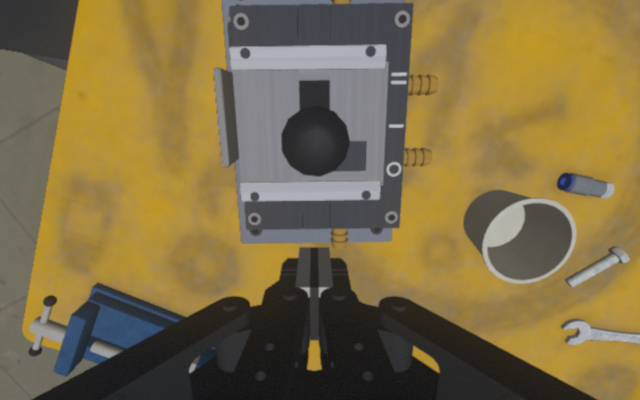

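View pics/wrist9.png

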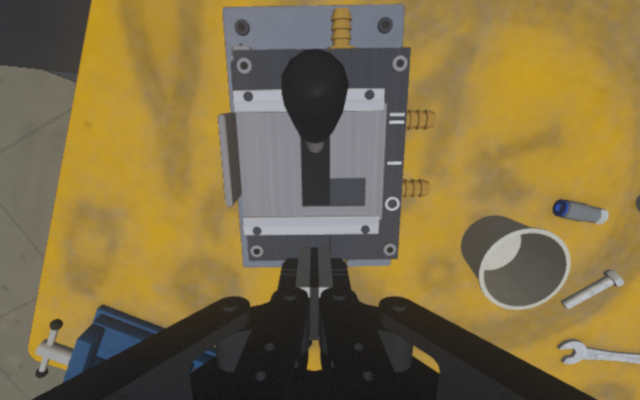

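The lever stayed upright through the rest and is now at the end stop (grip centre about row 85, expected about 90, with the force rising to 7 N at the stop). I'll back the arm away and check everything.

Run:
```python
from h import *
ctrl.line_to(W(0,-75,115),rate=150)
ctrl.line_to(W(0,-75,215),rate=150)
ctrl.line_to(W(-110,-140,240),rate=200)
ctrl.sleep(0.5)
t=eyes.read_camera("top")[:,:,::-1]; s=eyes.read_camera("scene")[:,:,::-1]
cut=lambda im,r,c:cv2.resize(im[r:r+130,c:c+130],(400,300) if 0 else (390,390))
t0=cv2.imread("pics/top0.png");s0=cv2.imread("pics/scene0.png")
c=lambda im,r,q:cv2.resize(im[r:r+150,q:q+200],(400,300))
cv2.imwrite("pics/fin.png",np.vstack([np.hstack([c(t0,145,220),c(t,145,220)]),np.hstack([c(s0,165,250),c(s,165,250)])]))
print(telemetry.read_time_s(),telemetry.read_wrist_force())
```

```text
27.0583 [0.34059688 0.00589301 0.58337368]
```

View pics/fin.png

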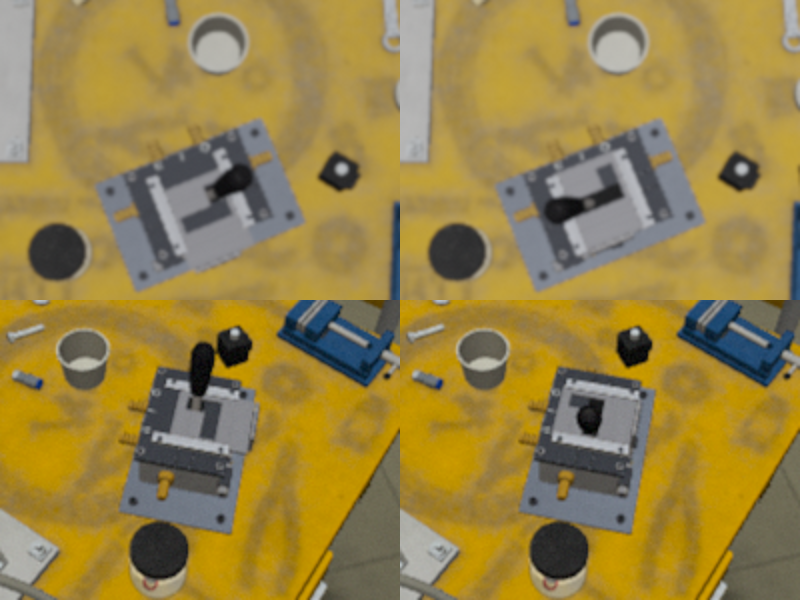

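The before and after views match for the beaker (618,42), the jar (458,251) and the coil (740,171). The lock plate is home, the lever leans to the fill end, and the arm is clear.

```bash
python3 -c "
from h import *
hand_in(); print(telemetry.read_time_s())"
```

```text
the job is handed in; nothing more can be done
the job is handed in; nothing more can be done
```

The valve dry-run is done and handed in at about 27 s. I used only light fingertip pushes with the gripper shut.

- **Lock plate:** I pushed the lip in to its stop. A second press stopped at the same place, and the slot then lay over the lever's path.
- **Purge:** My first push ended with the lever balanced on the tooth crest at half-way, about -12°. A camera check showed this, and a few millimetres more tipped it into the purge click. It was upright before and after a rest of over 2.8 s with the fingers clear.
- **Fill:** I pushed the lever out of the click to its end stop, where the force rose to about 7 N. It stayed there when I let go.

Last checks: the top and scene pictures show the lever at the fill end and the plate home. The beaker, jar and coil are in the same places as at the start. The arm was clear of everything, with the wrist force near zero. The force just after the lip stop read near 0 N, not the 12 N at which that push was set to stop, which is why I pressed it a second time.

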